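# Hold the pen machine up for its check photo

## Task

First take the larger panel out of the rack and lean it back about 20 degrees against the upright bracket of the camera stand, its foot on the black line of the base plate and facing the camera squarely, and let go of it as a backdrop. Then lift the slim pen machine off its rest and hold it in mid-air in front of the panel for the camera, its middle straight above the small ring on the base plate and 150 mm above the table, lying across the view with the needle end pointing away from the robot and dipped about 30 degrees. Finish while still holding it there; leave the stout machine and the smaller plate where they are.

Things in the scene. Friction and masses are not known exactly. Their poses are not given: they have to be found in the camera images.
- stand: Fixed camera stand: white base plate 350 x 180 mm, 6 mm thick, aluminium bracket at its left end, camera at its right end. Origin: on the table, below the middle of the bracket's front face; x to the camera, y along the bracket, z up. Bracket 100 mm wide, 8 thick, top edge 106 mm above the table, ribs to 37 mm behind its face. Black line for the panel's foot at x = 40 mm, ring at x = 85 mm
- view_point (a point): Point in the air above the ring (x = 85 mm in the stand's frame), 150 mm above the table, where the slim machine's middle belongs. Axes as the stand's: x level to the camera, y across the view, away from the robot (give or take the stand's yaw), z up. The lens is 141 mm further along x and 51 mm higher, looking 20 degrees down; the camera's top is 245 mm above the table
- rack: Fixed white plastic rack, 120 x 170 mm, floor 10 mm thick, on the robot's left; two slots along its y axis at x = -30 and +30 mm, 11 mm wide, walls up to 55 mm above the table. Origin under its centre on the table. The panel stands in one slot, the smaller plate in the other
- panel_center (a point): Centre of the larger panel, a plain grey rigid slab 150 mm wide (y), 180 mm tall (z), 8 mm thick (x), about 180 g, standing upright in one slot of the rack, its top edge 190 mm above the table. Front and back are alike
- panel_top (a point): Middle of the panel's top edge, 90 mm above its centre along its z axis
- plate_center (a point): Centre of the smaller plate, grey too, 110 mm wide, 100 mm tall, 8 mm thick, standing in the other slot. Not to be moved
- rest: Fixed steel rest, base 160 x 100 mm, 8 mm thick, on the robot's right. The machines lie along its y axis at x = -40 and +40 mm, each in two V cradles 6 mm thick at y = -32 and +32 mm (58 mm free between), prongs up to 55 mm above the table and 22 mm to either side of the axis. Origin under its centre on the table
- slim_center (a point): Middle and balance point of the slim pen machine, on its axis, half-way between its cradles and 51 mm above the table: a round pen 22 mm in diameter in its middle part (from 62 mm behind to 38 mm ahead of this point), then a black cone and a thin steel needle end; about 130 g. Its y axis points along the pen to the needle end; the pen is round, so its roll does not matter
- slim_tip (a point): Needle end of the slim machine, 85 mm ahead of its middle along its y axis
- stout_center (a point): Middle of the stout machine, 34 mm in diameter, 117 mm long, lying in the other cradles of the rest, its axis 59 mm above the table. Not to be moved
- panel: The larger panel as a whole; origin at the centre of its lower edge, axes as at its centre
- slim: The slim pen machine as a whole; origin and axes as at its middle
There are look-alikes about, which are no part of the job. What is shaped like the panel but orange is not meant.

How it is judged:
By the outcome, as a careful person would: the job done as asked, in the order asked, and still so for the second after the job is handed in, while the arm keeps its last pose, push and grip.
It also fails if it takes over 58 s, if anything falls off the work surface, if the arm or the gripper's body presses on something with over 40 N, if the wrist force passes 120 N, or if a joint passes its speed limit or range.

## Robot

A 7-joint arm with a two-finger parallel gripper is mounted at the origin on the work surface. World frame = base frame: x ahead of the robot, y to its left, z up, the work surface at z = 0. Lengths are in m, angles in rad, forces in N, time in s.
With the tool pointing down it reaches from about 0.425 to 0.925 m from the base axis. Payload 6.8 kg.
Tool frame: the origin (TCP) lies midway between the tips of the shut fingers; the grasp point (between the pads) lies 19 mm behind it (arm.grip_point_offset is the distance from the TCP to the grasp point, in m); z points along the fingers, y is the line along which they close (so a half turn about z gives the same grasp; the last joint's range is limited). The gripper opens to 85 mm and grips with 20 to 120 N. Pads are 22 mm wide; open, the fingers measure 114 mm over their backs; the gripper's body (76 mm by 85 mm) begins 54 mm behind the grasp point. The pads swing forward as they close: fully open they stand 13 mm farther back than shut.
Start: joints at [-1.311, 0.477, 0.022, 1.555, -0.011, 1.109, -0.083], TCP at [0.243, 0.63, 0.231] pointing down, gripper open.
Joint ranges: [-2.96, 2.96], [-0.34, 2.1], [-1.41, 1.46], [0.24, 2.44], [-1.37, 4.51], [0.17, 1.92], [-2.96, 2.96]. Speed limits (rad/s): [2.39, 2.39, 3.14, 3.14, 3.14, 3.14, 3.14].

## Interface

Orientations are given as a rotation vector (axis times angle).
In Python, from workcell import arm gives the robot as it stands.
- The arm moves only by the tool send_rows, never from a script. Its argument "targets" is text: rows parted by semicolons, each of 6 numbers parted by spaces: the shift along the tool's x, y, z in units of 100 mm (1.0 is 100 mm), then the turn, a rotation vector about the tool's x, y, z in units of 1.5 rad (1.0 is 1.5 rad). A call has 1 to 8 rows; each row is the pose to reach, as a shift and turn from the pose commanded when the call began, along the tool's axes at that moment; what a row does not reach only later rows make up. A row lasts 1/12 s, in which the tool goes at most 41.7 mm and 7.16 degrees, less where a joint would pass 70% of its speed; a pose out of reach is approached as far as the arm can. A call with a number of a shift or a turn outside -1 to 1 is refused whole. A call with a gripper value outside its range is refused whole. "hand" is the closure, from 0 (fully open) to 1 (shut), set as the call begins (left out, the last holds). The fingers move at their own pace and stop on an object; the grip force is fixed at half the most. Time passes only in rows, so rows that repeat a pose let the fingers close. It gives the time, the measured TCP pose, the force, the opening and the grip force at its end, in the units of the state.
- arm.read_state(): the state, without advancing time (a new reading comes with each control period).
- arm.get_image(name): name is "scene" or "top" or "wrist"; returns the picture (420x560x3 uint8, red, green, blue); there is no depth.
- arm.camera_info(name): a dict with "vfov" (degrees; the focal length in pixels is half the picture's height over the tangent of half this angle, whatever the lens; pixels are square), "cx", "cy" (the principal point, pixels), "k1" (the pictures are not rectified: a ray, as slopes to the right and down, at radius r is drawn at 1 + k1 r^2 times it, then the intrinsics apply), "camera_from_world" (4x4, takes a point from world to camera coordinates). Camera axes: x right, y down, z forward; pixel columns grow to the right and rows downward; lengths in m; the calibration is good to about 2 mm. A picture is of the moment at which its call begins: read the wrist's pose just before it. camera_info takes no time and is no camera call; for the wrist camera it gives the pose at the moment of the call.
- arm.finish_job(): hands the job in; it is judged then, once.
Trained networks look in the newest picture that a camera, given by its name, has taken for a name from the list of things; names that differ only in an ending like _2 or _b are one class to them, and where a whole thing is asked for, a point or a joint stands for the part that bears it (a point fixed in the world has none). Each returns a list of dicts, best first, with "p" (0 to 1); they miss things now and then, are a little off and sometimes report something else, mostly with a low value. They report only what shows in the picture. A call takes as long as a camera call. They do not tell look-alikes from the thing itself.
- arm.find_in(camera, query): "position" ([column, row] as shares, 0 to 1, of the picture: columns of its width, rows of its height, amid what is visible of it).
- arm.outline_of(camera, query): "pixels" (420x560 bool, what is visible of it) and "position" ([column, row] as shares, 0 to 1, of the picture: columns of its width, rows of its height, amid what is visible of it).
- arm.mark_of(camera, query): "position" ([column, row] as shares, 0 to 1, of the picture: columns of its width, rows of its height: a listed point, or the origin of a listed thing).
The state is a dict: "time_s": time; "q": joint angles; "joint_vel": joint speeds; "effort": joint torques, N m; "eef_pos": TCP position; "eef_rot": TCP orientation; "contact_force": force on the tool from outside, world axes, zero at the start; "ft_torque": the same for the moment, N m; "grip_width": finger opening in m; "finger_force": force on a finger pad.
Only numpy, scipy, OpenCV 4.12 (cv2) and the standard library are available. Lean on these libraries where they do the work, as an engineer would, in place of code of your own. Each camera call takes 0.05 s, during which the arm holds its last target. There are 200 camera calls.

## Working session

There is one attempt and no reset: what is moved stays moved. The work goes in short steps, Python scripts to look and compute and a tool call to move; the robot and the scene stay as the last step left them, time stands still between calls to the robot, and variables do not carry over. Pictures are saved under pics/ and viewed, at most 10 in all, crops included, and the job is handed in when it is done.

Besides the shell and the picture viewer there is one more tool, called by a JSON object that holds its "api" and its "payload", one argument or row to a line. send_rows: Moves the arm, as the interface text tells. Shifts and turns lie within -1 to 1; 1 stands for 100 mm of shift or 1.5 rad of turn. Its arguments: {"type":"object","properties":{"targets":{"type":"string"},"hand":{"type":"number"}},"required":["targets"]}

```bash
ls; mkdir -p pics
cat > h.py <<'E'
import numpy as np, cv2
from scipy.spatial.transform import Rotation as R
from workcell import arm
def save(name,fn,im=None):
    im=arm.get_image(name) if im is None else im
    cv2.imwrite('pics/'+fn,cv2.cvtColor(im,cv2.COLOR_RGB2BGR)); return im
def ray(cam,px,ci=None):
    ci=ci or arm.camera_info(cam); f=210/np.tan(np.radians(ci['vfov'])/2)
    d=np.array([(px[0]-ci['cx'])/f,(px[1]-ci['cy'])/f]); u=d.copy()
    for _ in range(30): u=d/(1+ci['k1']*(u@u))
    T=np.linalg.inv(np.array(ci['camera_from_world'])); return T[:3,3],T[:3,:3]@np.array([*u,1])
def atz(cam,px,z,ci=None):
    o,d=ray(cam,px,ci); return o+d*(z-o[2])/d[2]
def proj(cam,P,ci=None):
    ci=ci or arm.camera_info(cam); f=210/np.tan(np.radians(ci['vfov'])/2)
    p=np.array(ci['camera_from_world'])@np.array([*P,1]); u=p[:2]/p[2]; u=u*(1+ci['k1']*(u@u))
    return u*f+[ci['cx'],ci['cy']]
E
python3 - <<'E'
from h import *
a=save('scene','s.png');b=save('top','t.png')
cv2.imwrite('pics/st.png',cv2.cvtColor(cv2.resize(np.vstack([a,b]),None,fx=.714,fy=.714),cv2.COLOR_RGB2BGR))
for c in('scene','top'):
    ci=arm.camera_info(c);print(c,ci['vfov'],ci['k1'],np.linalg.inv(np.array(ci['camera_from_world']))[:3,3].round(3))
    for q in ['stand','view_point','rack','panel_center','panel_top','panel','plate_center','rest','slim_center','slim_tip','stout_center']:
        print(c,q,[(round(r['p'],2),(np.array(r['position'])*[560,420]).round(1).tolist()) for r in arm.mark_of(c,q)[:4]])
s=arm.read_state();print(s['time_s'],s['eef_pos'],s['eef_rot'],s['grip_width'],arm.grip_point_offset)
E
```

```text
pics
scene 43.39071009063382 -0.06879725076876853 [1.118 1.086 1.033]
scene stand [(0.91, [266.5, 278.1])]
scene view_point [(0.65, [261.2, 221.2]), (0.16, [331.3, 264.2])]
scene rack [(0.93, [332.7, 323.6])]
scene panel_center [(0.83, [329.3, 290.6]), (0.59, [370.8, 247.0]), (0.24, [330.9, 320.7])]
scene panel_top [(0.91, [333.1, 260.2]), (0.63, [374.1, 221.8])]
scene panel [(0.72, [366.8, 269.5]), (0.69, [327.3, 314.2])]
scene plate_center [(0.85, [343.4, 313.9])]
scene rest [(0.84, [197.3, 186.1])]
scene slim_center [(0.65, [194.7, 175.2])]
scene slim_tip [(0.71, [171.3, 178.5]), (0.7, [328.4, 291.0])]
scene stout_center [(0.58, [202.6, 176.9])]
top 57.0316574445429 -0.07311462317040232 [0.331 0.003 1.046]
top stand [(0.96, [230.3, 187.6])]
top view_point [(0.77, [259.9, 176.7])]
top rack [(0.77, [151.9, 210.1])]
top panel_center [(0.83, [182.6, 283.5]), (0.82, [155.6, 194.9]), (0.67, [262.1, 177.8])]
top panel_top [(0.6, [174.0, 288.2]), (0.56, [137.6, 190.9]), (0.39, [261.8, 179.8]), (0.33, [133.1, 205.7])]
top panel [(0.69, [191.1, 283.4])]
top plate_center [(0.72, [132.5, 206.3])]
top rest [(0.75, [425.7, 193.6])]
top slim_center [(0.84, [443.9, 191.4])]
top slim_tip [(0.96, [442.8, 160.4])]
top stout_center [(0.85, [415.3, 191.2])]
1.2 [0.24269179 0.62990089 0.23130876] [-5.74502054e-01 -3.08857614e+00 -8.29187426e-05] 0.08562375295753612 0.0187
```

View pics/s.png

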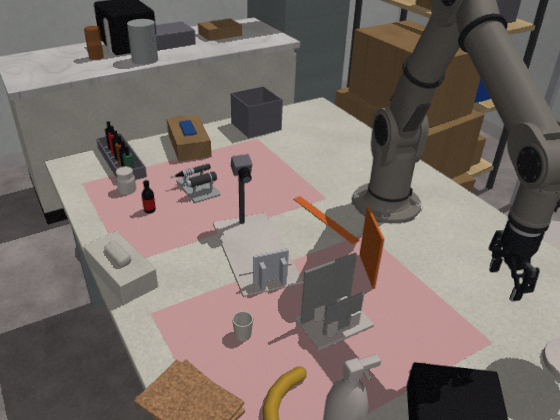

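View pics/t.png

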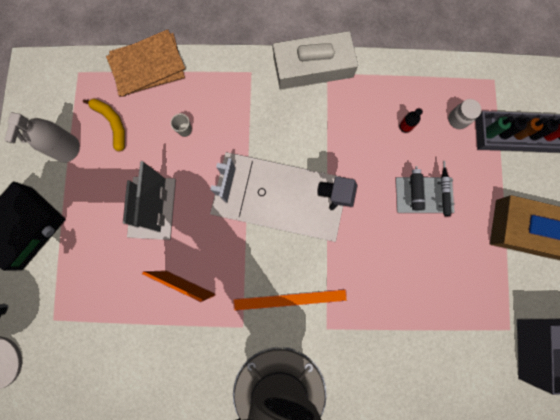

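The scene shows the grey panel at (330,290) in the rack with the smaller plate in front of it at (343,314). The orange look-alikes are at (371,248) and the bar at (325,218). From the top, the grey panel is at about (155,195), the plate at (132,206), the slim machine at (445,190) and the stout one at (417,188). Other pen-like things to rule out are the bottles in the tray at top (520,130). I choose grey, tall and racked for the panel, and thin with a needle for the pen. Next is a close check of these.

Run:
```python
from h import *
t=cv2.imread('pics/t.png')
def crop(x,y,w,h,W,H): 
    return cv2.resize(t[y:y+h,x:x+w],(W,H),interpolation=cv2.INTER_CUBIC)
a=crop(205,140,160,110,800,550)  # 5x stand
cv2.imwrite('pics/c1.png',a)
b=np.hstack([crop(110,150,80,100,400,500),crop(390,145,80,100,400,500)])
cv2.imwrite('pics/c2.png',b)
m={}
for c in('top','scene'):
  for q in('panel_center','plate_center','rack','stand','slim_center','stout_center','rest'):
    for i,r in enumerate(arm.outline_of(c,q)[:3]):
        p=r['pixels'].astype(np.uint8); ys,xs=np.nonzero(p)
        if len(xs)<5: continue
        print(c,q,round(r['p'],2),len(xs),[ (round(k[0],1),round(k[1],1)) for k in cv2.boxPoints(cv2.minAreaRect(np.c_[xs,ys].astype(np.float32)))])
```

```text
top panel_center 0.83 915 [(np.float32(141.2), np.float32(273.6)), (np.float32(148.0), np.float32(260.0)), (np.float32(214.0), np.float32(293.0)), (np.float32(207.2), np.float32(306.6))]
top panel_center 0.68 1517 [(np.float32(133.0), np.float32(228.7)), (np.float32(140.1), np.float32(161.6)), (np.float32(167.1), np.float32(164.5)), (np.float32(160.0), np.float32(231.5))]
top plate_center 0.87 498 [(np.float32(122.4), np.float32(224.5)), (np.float32(125.0), np.float32(179.8)), (np.float32(137.5), np.float32(180.5)), (np.float32(135.0), np.float32(225.2))]
top plate_center 0.63 1519 [(np.float32(132.1), np.float32(228.3)), (np.float32(139.5), np.float32(161.7)), (np.float32(167.2), np.float32(164.8)), (np.float32(159.8), np.float32(231.4))]
top rack 0.82 1121 [(np.float32(126.6), np.float32(236.7)), (np.float32(132.2), np.float32(174.5)), (np.float32(175.9), np.float32(178.4)), (np.float32(170.2), np.float32(240.7))]
top stand 0.66 541 [(np.float32(122.4), np.float32(225.7)), (np.float32(123.7), np.float32(179.8)), (np.float32(137.3), np.float32(180.2)), (np.float32(136.0), np.float32
[... 2084 characters left out ...]
32(183.5), np.float32(178.7)), (np.float32(214.5), np.float32(169.8)), (np.float32(217.3), np.float32(179.6)), (np.float32(186.3), np.float32(188.5))]
scene stout_center 0.72 883 [(np.float32(313.2), np.float32(312.0)), (np.float32(363.1), np.float32(289.8)), (np.float32(373.9), np.float32(314.0)), (np.float32(324.0), np.float32(336.2))]
scene rest 0.83 581 [(np.float32(176.2), np.float32(179.5)), (np.float32(203.9), np.float32(164.3)), (np.float32(220.0), np.float32(193.9)), (np.float32(192.3), np.float32(209.0))]
scene rest 0.4 213 [(np.float32(170.2), np.float32(173.4)), (np.float32(207.8), np.float32(162.1)), (np.float32(209.6), np.float32(168.0)), (np.float32(172.0), np.float32(179.3))]
```

View pics/c1.png

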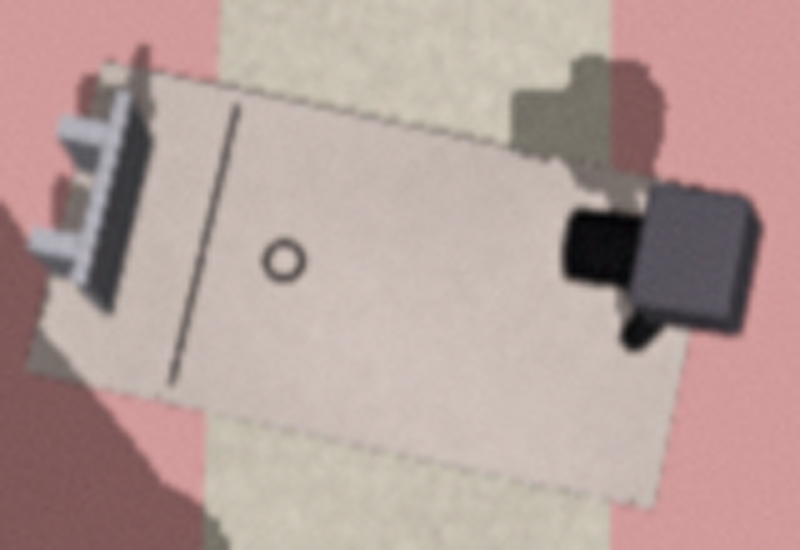

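View pics/c2.png

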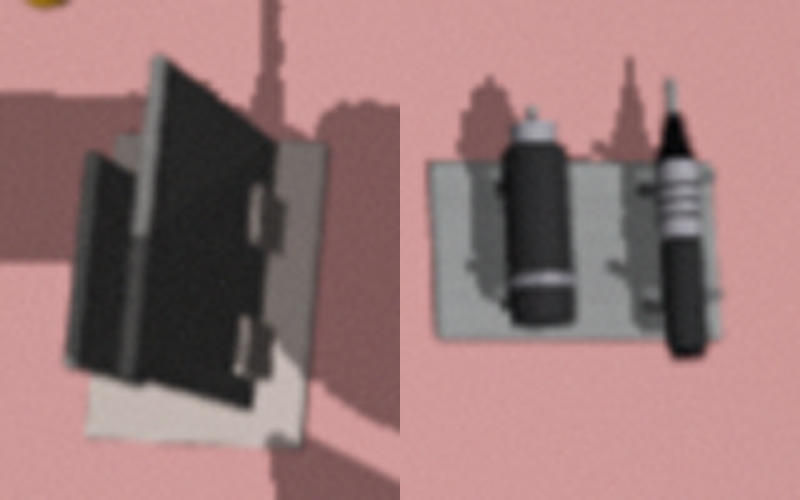

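The crops confirm it. The grey panel's top edge runs from (141.4,162) to (136.2,225.6) in the top picture, with the lower plate to its left. The line runs from (252,161) to (239,217) and the ring is at (261.6,191.8). The slim pen is on the right side of the rest, with its needle up at (444,161).

Run:
```python
from h import *
def c(p,x0,y0): return [(p[0]+.5)/5-.5+x0,(p[1]+.5)/5-.5+y0]
C1=lambda p,z:atz('top',c(p,205,140),z)
l1,l2=C1((237,104),.006),C1((172,383),.006); ring=C1((285,261),.006)
d=l1-l2; print('line',l1,l2,np.linalg.norm(d),'yaw(y axis from world x)',np.degrees(np.arctan2(d[1],d[0])),'ring',ring)
for p in [(105,62),(28,370),(655,505)]: print('corner',C1(p,.006))
e=C1((655,505),.006)-C1((28,370),.006);print(np.linalg.norm(e),'x-axis angle',np.degrees(np.arctan2(e[1],e[0])))
P=lambda p,z:atz('top',c(p,110,150),z)
a,b=P((157,60),.19),P((131,378),.19);d=a-b
print('panel top',a,b,(a+b)/2,np.linalg.norm(d),np.degrees(np.arctan2(d[1],d[0])))
S=lambda p,z:atz('top',c((p[0]-400,p[1]),390,145),z)
t,r=S((671,80),.051),S((686,352),.055);d=t-r;d[2]=0
print('slim tip',t,'rear',r,np.linalg.norm(d),np.degrees(np.arctan2(d[1],d[0])),'mid',t-.085*d/np.linalg.norm(d))
for q,z,pt,ps in [('slim_center',.051,(443.9,191.4),(194.7,175.2)),('slim_tip',.051,(442.8,160.4),(171.3,178.5)),('panel_top',.19,(137.6,190.9),(333.1,260.2)),('view',.15,(259.9,176.7),(261.2,221.2)),('stand',0,(230.3,187.6),(266.5,278.1)),('rack',0,(151.9,210.1),(332.7,323.6)),('rest',0,(425.7,193.6),(197.3,186.1)),('ringproj',.006,(261.6,191.8),(261,250))]:
    print(q,atz('top',pt,z).round(4),atz('scene',ps,z).round(4))
s=arm.read_state();print(R.from_rotvec(s['eef_rot']).as_matrix().round(4),s['time_s'],s['eef_pos'])
```

```text
line [0.62092863 0.08651814 0.006     ] [0.46409402 0.11712204 0.006     ] 0.1597926563465803 yaw(y axis from world x) -11.041652926056061 ring [0.53271249 0.05746809 0.006     ]
corner [0.64384153 0.16100889 0.006     ]
corner [0.46966192 0.19601741 0.006     ]
corner [ 0.40295974 -0.14536336  0.006     ]
0.3478361809722246 x-axis angle -101.05570208300104
panel top [0.56290861 0.32849942 0.19      ] [0.41535955 0.32967149 0.19      ] [0.48913408 0.32908546 0.19      ] 0.1475537141505447 -0.45512332005386136
slim tip [ 0.61968145 -0.43172573  0.051     ] rear [ 0.47158129 -0.43152036  0.055     ] 0.14810030030003937 -0.07945156503902596 mid [ 0.53468153 -0.43160786  0.051     ]
slim_center [ 0.5353 -0.4281  0.051 ] [ 0.5395 -0.3994  0.051 ]
slim_tip [ 0.6202 -0.429   0.051 ] [ 0.6195 -0.4178  0.051 ]
panel_top [0.494  0.3312 0.19  ] [0.4822 0.3299 0.19  ]
view [0.5412 0.055  0.15  ] [0.5319 0.0615 0.15  ]
stand [0.5441 0.1447 0.    ] [0.5517 0.131  0.    ]
rack [0.477  0.3597 0.    ] [0.4867 0.3648 0.    ]
rest [ 0.5383 -0.398   0.    ] [ 0.5307 -0.4042  0.    ]
ringproj [0.5327 0.0575 0.006 ] [0.508  0.0209 0.006 ]
[[-9.331e-01  3.596e-01 -1.000e-04]
 [ 3.596e-01  9.331e-01  0.000e+00]
 [ 1.000e-04 -0.000e+00 -1.000e+00]] 1.9 [0.24266528 0.62988607 0.23129875]
```

```bash
cat >> h.py <<'E'
def down(ydeg,lean=None,lean_axis=None):
    "tool pointing down, tool y at world angle ydeg; then turn lean deg about world axis"
    y=np.array([np.cos(np.radians(ydeg)),np.sin(np.radians(ydeg)),0]);z=np.array([0,0,-1.])
    M=R.from_matrix(np.c_[np.cross(y,z),y,z])
    return R.from_rotvec(np.radians(lean)*np.array(lean_axis))*M if lean else M
def plan(wps,start=None):
    "wps: (pos,R) list; prints shift/turn per call in units, relative to previous waypoint"
    s=arm.read_state(); p,M=start or (s['eef_pos'],R.from_rotvec(s['eef_rot']))
    for q,N in wps:
        N=N or M
        print((M.inv().apply(np.array(q)-p)*10).round(3),((M.inv()*N).as_rotvec()/1.5).round(4),'rows>=',int(np.ceil(max(np.linalg.norm(np.array(q)-p)/.0417,np.degrees((M.inv()*N).magnitude())/7.16))))
        p,M=np.array(q),N
E
python3 - <<'E'
from h import *
D=down(89.5)
plan([([.29,.57,.3],D),([.36,.50,.31],D),([.43,.42,.31],D),([.489,.34,.31],D)])
E
```

```text
[-0.657 -0.389 -0.687] [-0.     -0.     -0.2394] rows>= 3
[-0.706 -0.694 -0.1  ] [0. 0. 0.] rows>= 3
[-0.707 -0.794  0.   ] [0. 0. 0.] rows>= 3
[-0.597 -0.795  0.   ] [0. 0. 0.] rows>= 3
```

{"api": "send_rows", "payload": {
  "targets": "-0.66 -0.39 -0.69 0 0 -0.24;-0.66 -0.39 -0.69 0 0 -0.24;-0.66 -0.39 -0.69 0 0 -0.24;-0.66 -0.39 -0.69 0 0 -0.24",
  "hand": 0
}}

```text
time_s: 2.23
eef_pos: [0.2955, 0.5681, 0.3049]
eef_rot: [0.015, 3.137, 0.008]
contact_force: [1.0, 0.3, -0.0]
grip_width: 0.0855
finger_force: 0.0
```

{"api": "send_rows", "payload": {
  "targets": "-0.71 -0.69 -0.1 0 0 0;-0.71 -0.69 -0.1 0 0 0;-0.71 -0.69 -0.1 0 0 0;-0.71 -0.69 -0.1 0 0 0"
}}

```text
time_s: 2.57
eef_pos: [0.3652, 0.4964, 0.3104]
eef_rot: [0.027, 3.139, -0.002]
contact_force: [-0.7, -0.2, -0.0]
grip_width: 0.0853
finger_force: 0.0
```

{"api": "send_rows", "payload": {
  "targets": "-0.71 -0.79 0 0 0 0;-0.71 -0.79 0 0 0 0;-0.71 -0.79 0 0 0 0;-0.71 -0.79 0 0 0 0"
}}

```text
time_s: 2.9
eef_pos: [0.435, 0.4161, 0.3098]
eef_rot: [0.027, 3.14, -0.004]
contact_force: [0.5, -0.3, 0.1]
grip_width: 0.0849
finger_force: 0.0
```

{"api": "send_rows", "payload": {
  "targets": "-0.6 -0.8 0 0 0 0;-0.6 -0.8 0 0 0 0;-0.6 -0.8 0 0 0 0;-0.6 -0.8 0 0 0 0;-0.6 -0.8 0 0 0 0"
}}

```text
time_s: 3.32
eef_pos: [0.4899, 0.3409, 0.3096]
eef_rot: [-0.014, -3.14, -0.0]
contact_force: [-0.4, 0.6, -0.2]
grip_width: 0.0853
finger_force: 0.0
```

Run:
```python
from h import *
ci=arm.camera_info('wrist'); im=save('wrist','w1.png')
print(ci['vfov'],ci['k1'],np.linalg.inv(np.array(ci['camera_from_world'])).round(3).tolist())
for q in('panel_top','panel_center','plate_center'):
    for r in arm.mark_of('wrist',q)[:3]:
        px=np.array(r['position'])*[560,420]; print(q,r['p'],px.round(1),atz('wrist',px,.19,ci))
s=arm.read_state();print(s['eef_pos'],s['eef_rot'])
```

```text
66.5887614017683 -0.052995453132125614 [[0.009, 0.949, 0.314, 0.409], [1.0, -0.009, -0.004, 0.341], [-0.001, 0.314, -0.949, 0.454], [0.0, 0.0, 0.0, 1.0]]
panel_top 0.78 [274.1 205. ] [0.48947844 0.33169726 0.19      ]
panel_center 0.79 [277.  181.6] [0.46889474 0.33448089 0.19      ]
plate_center 0.65 [327.4 172.6] [0.46157795 0.37671605 0.19      ]
[0.48892178 0.34243676 0.30994075] [-7.06352822e-03 -3.14064144e+00 -7.84199806e-04]
```

View pics/w1.png

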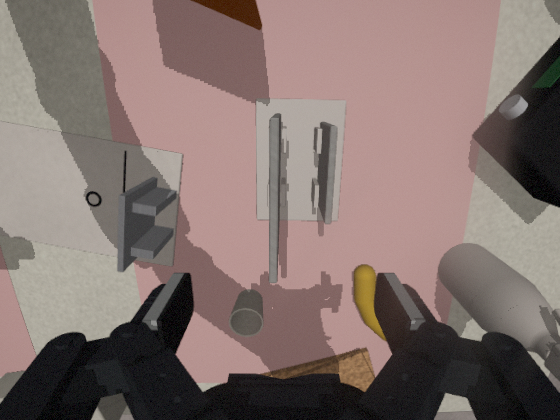

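The wrist view shows the panel's top edge from (275.5,116) to (274.5,281), between the open fingers (170 and 400). The plate is on its right at (327,173), and the stand's ring is at (94,199).

Run:
```python
from h import *
im=cv2.cvtColor(cv2.imread('pics/w1.png'),cv2.COLOR_BGR2GRAY).astype(int)
for r in (125,150,175,200,225,250,275): print(r,im[r,262:292].tolist())
a=atz('wrist',(275.5,116),.19);b=atz('wrist',(274.5,281),.19);d=a-b
print(a,b,(a+b)/2,np.linalg.norm(d),np.degrees(np.arctan2(-d[1],-d[0])))
print('ring',atz('wrist',(93.5,199),.006),'line',atz('wrist',(125,152),.006),atz('wrist',(124,190),.006))
print('rack',[atz('wrist',p,.01).round(4).tolist() for p in [(256,99),(346,100),(257,220),(338,221)]])
```

```text
125 [173, 170, 172, 172, 172, 170, 169, 113, 117, 123, 130, 130, 129, 129, 126, 122, 112, 65, 69, 107, 123, 167, 166, 166, 170, 171, 173, 171, 171, 170]
150 [169, 169, 172, 171, 171, 171, 168, 120, 120, 127, 131, 129, 128, 129, 129, 120, 103, 58, 77, 103, 117, 124, 169, 169, 123, 116, 124, 169, 170, 170]
175 [168, 170, 167, 170, 170, 171, 165, 100, 115, 125, 127, 123, 127, 126, 126, 112, 83, 63, 92, 120, 120, 120, 117, 118, 124, 170, 169, 169, 168, 169]
200 [169, 168, 169, 169, 167, 144, 165, 113, 119, 128, 129, 127, 124, 126, 123, 114, 65, 72, 119, 123, 118, 120, 117, 107, 119, 151, 169, 169, 169, 167]
225 [159, 160, 161, 160, 159, 159, 158, 98, 121, 132, 131, 131, 131, 130, 121, 104, 66, 88, 113, 113, 110, 111, 111, 112, 112, 116, 160, 160, 159, 159]
250 [160, 160, 159, 162, 159, 161, 157, 109, 124, 131, 129, 129, 129, 130, 114, 80, 90, 110, 111, 114, 111, 111, 115, 111, 117, 160, 159, 161, 159, 159]
275 [110, 111, 109, 110, 110, 113, 111, 118, 127, 131, 129, 129, 131, 128, 115, 112, 161, 158, 155, 112, 112, 112, 113, 112, 118, 159, 158, 158, 157, 158]
[0.41462154 0.33529123 0.19      ] [0.56313874 0.3325263  0.19      ] [0.48888014 0.33390876 0.19      ] 0.14854293475558092 -1.0665480293035206
ring [0.53424717 0.05889818 0.006     ] line [0.46573561 0.11787414 0.006     ] [0.52090068 0.10779591 0.006     ]
rack [[0.3975, 0.3054, 0.01], [0.3991, 0.4242, 0.01], [0.5668, 0.3018, 0.01], [0.5689, 0.4214, 0.01]]
```

Run:
```python
from h import *
D=down(88.9)
plan([([.4885,.3325,.22],D),([.4885,.3325,.136],D)])
```

```text
[ 0.003 -0.1    0.899] [ 0.0003 -0.0006  0.0098] rows>= 3
[0.   0.   0.84] [0. 0. 0.] rows>= 3
```

{"api": "send_rows", "payload": {
  "targets": "0 -0.1 0.3 0 0 0.01;0 -0.1 0.6 0 0 0.01;0 -0.1 0.9 0 0 0.01;0 -0.1 0.9 0 0 0.01"
}}

```text
time_s: 3.85
eef_pos: [0.4864, 0.3293, 0.2145]
eef_rot: [-0.032, -3.133, 0.01]
contact_force: [-1.5, 0.7, -1.0]
grip_width: 0.0855
finger_force: 0.0
```

{"api": "send_rows", "payload": {
  "targets": "0 0 0.25 0 0 0;0 0 0.5 0 0 0;0 0 0.75 0 0 0;0 0 0.84 0 0 0;0 0 0.84 0 0 0;0 0 0.84 0 0 0"
}}

```text
time_s: 4.35
eef_pos: [0.4907, 0.3312, 0.1375]
eef_rot: [0.035, 3.141, 0.001]
contact_force: [0.7, 0.3, 0.2]
grip_width: 0.0857
finger_force: 0.0
```

{"api": "send_rows", "payload": {
  "targets": "0 0 0 0 0 0;0 0 0 0 0 0;0 0 0 0 0 0;0 0 0 0 0 0;0 0 0 0 0 0;0 0 0 0 0 0;0 0 0 0 0 0;0 0 0 0 0 0",
  "hand": 1
}}

```text
time_s: 5.02
eef_pos: [0.4906, 0.3306, 0.1366]
eef_rot: [0.036, 3.141, 0.001]
contact_force: [0.3, 0.5, 2.1]
grip_width: 0.0073
finger_force: 58.9
```

```bash
cat >> h.py <<'E'
yaw=np.radians(-101.05); ex=np.array([np.cos(yaw),np.sin(yaw),0]); ey=np.array([-ex[1],ex[0],0]); ez=np.array([0,0,1.])
O=np.array([.5335,.058,0])-.085*ex
st=lambda x,y,z:O+x*ex+y*ey+z*ez
L=down(78.95,-20,ey); U=-L.apply([0,0,1])
E
python3 - <<'E'
from h import *
print(L.as_matrix().round(3),U, -ex*np.sin(.349)+ez*np.cos(.349))
T=lambda x,z:st(x,.0017,z)+U*.1266
s=arm.read_state();p=s['eef_pos'];M=R.from_rotvec(s['eef_rot']);print(p)
a=p+[0,0,.1]; g=T(.043,.06)
plan([(a,M),(p+[.0,-.04,.15],M),((p+[.0,-.04,.15])*.5+T(.045,.11)*.5,L),(T(.045,.11),L),(T(.0405,.05),L),(T(.0405,.0095),L)]);print(T(.0405,.0095))
E
```

```text
[[-0.981  0.18  -0.066]
 [ 0.192  0.922 -0.336]
 [-0.    -0.342 -0.94 ]] [0.06555348 0.33567919 0.93969262] [0.06554162 0.33561846 0.93971514]
[0.49064304 0.33055558 0.13661125]
[-0.001  0.001 -1.   ] [0. 0. 0.] rows>= 3
[-0.009 -0.4   -0.5  ] [0. 0. 0.] rows>= 2
[-0.319 -0.749  0.288] [0.2327 0.0201 0.1122] rows>= 4
[-0.442 -0.544  0.505] [0. 0. 0.] rows>= 3
[0.    0.247 0.548] [0. 0. 0.] rows>= 2
[0.    0.139 0.381] [0. 0. 0.] rows>= 1
[0.55199667 0.14384614 0.12846509]
```

{"api": "send_rows", "payload": {
  "targets": "0 0 -0.25 0 0 0;0 0 -0.5 0 0 0;0 0 -0.75 0 0 0;0 0 -1 0 0 0"
}}

```text
time_s: 5.35
eef_pos: [0.4898, 0.3297, 0.2367]
eef_rot: [-0.036, -3.14, 0.002]
contact_force: [0.7, -0.3, -1.5]
grip_width: 0.0071
finger_force: 59.4
```

{"api": "send_rows", "payload": {
  "targets": "0 -0.1 -0.25 0 0 0;0 -0.25 -0.5 0 0 0;0 -0.4 -0.5 0 0 0;0 -0.4 -0.5 0 0 0"
}}

```text
time_s: 5.68
eef_pos: [0.4906, 0.2865, 0.2872]
eef_rot: [0.042, 3.14, -0.001]
contact_force: [0.4, -1.8, -2.3]
grip_width: 0.0075
finger_force: 59.5
```

{"api": "send_rows", "payload": {
  "targets": "-0.06 -0.15 0.06 0.047 0.004 0.022;-0.13 -0.3 0.12 0.093 0.008 0.045;-0.2 -0.45 0.18 0.14 0.012 0.067;-0.26 -0.6 0.23 0.186 0.016 0.09;-0.32 -0.75 0.29 0.233 0.02 0.112;-0.32 -0.75 0.29 0.233 0.02 0.112;-0.32 -0.75 0.29 0.233 0.02 0.112"
}}

```text
time_s: 6.27
eef_pos: [0.5189, 0.2149, 0.2551]
eef_rot: [-0.291, -3.044, 0.54]
contact_force: [0.1, 0.1, -1.1]
grip_width: 0.0077
finger_force: 59.5
```

{"api": "send_rows", "payload": {
  "targets": "-0.11 -0.14 0.13 0 0 0;-0.22 -0.27 0.25 0 0 0;-0.33 -0.41 0.38 0 0 0;-0.44 -0.54 0.5 0 0 0;-0.44 -0.54 0.5 0 0 0;-0.44 -0.54 0.5 0 0 0;-0.44 -0.54 0.5 0 0 0"
}}

```text
time_s: 6.85
eef_pos: [0.5496, 0.1407, 0.229]
eef_rot: [-0.292, -3.047, 0.536]
contact_force: [-0.1, 0.1, -1.5]
grip_width: 0.0072
finger_force: 59.5
```

Run:
```python
from h import *
T=lambda x,z:st(x,.0017,z)+U*.1266
s=arm.read_state();print(s['time_s'],s['eef_pos'],s['grip_width'],s['contact_force'],s['q'])
plan([(T(.0405,.05),L),(T(.0405,.0115),L)])
im=save('scene','s2.png'); t=save('top','t2.png')
a=cv2.resize(im[180:330,200:400],(600,450));b=cv2.resize(t[130:260,120:293],(600,450))
cv2.imwrite('pics/m2.png',cv2.cvtColor(cv2.resize(np.hstack([a,b]),(800,300)),cv2.COLOR_RGB2BGR))
```

```text
6.85 [0.54957097 0.14071908 0.2290485 ] 0.007176318574379791 [-0.0883737   0.06987729 -1.51482055] [-0.68717938  0.41745201  0.2319775   1.72078594  0.19074681  1.23525901
  0.83198351]
[-0.018  0.238  0.553] [ 0.0007 -0.      0.001 ] rows>= 2
[0.    0.132 0.362] [0. 0. 0.] rows>= 1
```

View pics/m2.png

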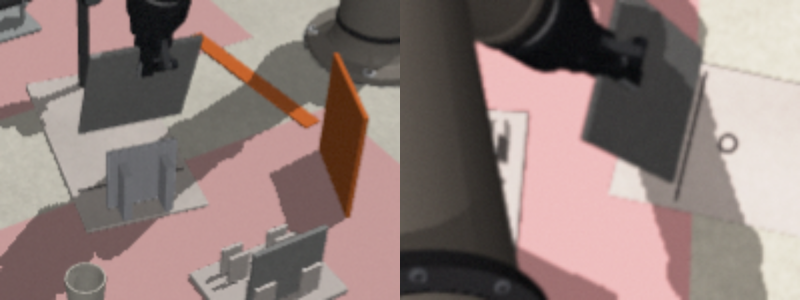

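The panel is held tilted above the stand, its foot edge parallel to the black line (right half, about 700,75 to 680,185). The plate is still in the rack. Now I lower it.

{"api": "send_rows", "payload": {
  "targets": "-0.02 0.08 0.18 0 0 0;-0.02 0.16 0.37 0 0 0;-0.02 0.24 0.55 0 0 0;-0.02 0.24 0.55 0 0 0;-0.02 0.24 0.55 0 0 0"
}}

```text
time_s: 7.37
eef_pos: [0.5519, 0.1435, 0.1687]
eef_rot: [-0.291, -3.045, 0.54]
contact_force: [0.1, -0.4, -0.7]
grip_width: 0.0072
finger_force: 59.5
```

{"api": "send_rows", "payload": {
  "targets": "0 0.04 0.12 0 0 0;0 0.09 0.24 0 0 0;0 0.13 0.36 0 0 0;0 0.13 0.36 0 0 0;0 0.13 0.36 0 0 0;0 0.13 0.36 0 0 0"
}}

```text
time_s: 7.87
eef_pos: [0.5527, 0.1424, 0.1308]
eef_rot: [-0.294, -3.047, 0.539]
contact_force: [-0.5, -0.1, -2.5]
grip_width: 0.0072
finger_force: 59.4
```

Run:
```python
from h import *
s=arm.read_state();print(s['time_s'],s['eef_pos'],s['grip_width'],s['contact_force'],s['eef_rot'])
F=s['eef_pos']-R.from_rotvec(s['eef_rot']).apply([0,0,-1])*.1266-O;print('foot stand xyz',F@ex,F@ey,F[2])
```

```text
7.8667 [0.55271461 0.14244911 0.13078146] 0.0071544140155154765 [-0.47209945 -0.06297718 -2.48564265] [-0.29441664 -3.04650662  0.53936587]
foot stand xyz 0.041901088075543394 0.002656315296068289 0.011877493087683128
```

{"api": "send_rows", "payload": {
  "targets": "0 0.01 0.015 0 0 0;0 0.02 0.025 0 0 0;0 0.02 0.025 0 0 0;0 0.02 0.025 0 0 0"
}}

```text
time_s: 8.2
eef_pos: [0.5529, 0.1436, 0.1278]
eef_rot: [-0.294, -3.047, 0.539]
contact_force: [-0.2, -0.4, -1.6]
grip_width: 0.0076
finger_force: 59.5
```

{"api": "send_rows", "payload": {
  "targets": "0 0.005 0.014 0 0 0;0 0.005 0.014 0 0 0;0 0.005 0.014 0 0 0;0 0.005 0.014 0 0 0"
}}

```text
time_s: 8.53
eef_pos: [0.5531, 0.1437, 0.1264]
eef_rot: [-0.294, -3.047, 0.539]
contact_force: [0.8, 1.0, 1.9]
grip_width: 0.0075
finger_force: 59.8
```

Run:
```python
from h import *
s=arm.read_state();print(s['time_s'],s['eef_pos'],s['grip_width'],s['contact_force'],s['ft_torque'])
F=s['eef_pos']-R.from_rotvec(s['eef_rot']).apply([0,0,-1])*.1266-O;print('foot stand xyz',F@ex,F@ey,F[2])
im=save('scene','s3.png'); t=save('top','t3.png')
a=cv2.resize(im[180:300,210:330],(400,400),interpolation=2);b=cv2.resize(t[140:230,195:285],(400,400),interpolation=2)
cv2.imwrite('pics/m3.png',cv2.cvtColor(np.hstack([a,b]),cv2.COLOR_RGB2BGR))
```

```text
8.5333 [0.55305127 0.1436693  0.12637353] 0.007481284174775461 [0.79190538 0.96597283 1.87020865] [ 0.51668994 -0.17037507  0.04053235]
foot stand xyz 0.040571469697036545 0.002821079690783275 0.007444910478972888
```

View pics/m3.png

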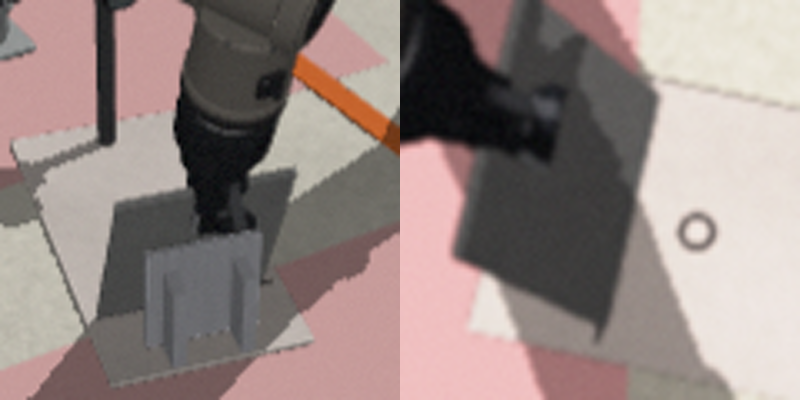

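The foot covers the black line (a line end peeks out at 600,335), the panel leans at the bracket's top edge, and the force shows the weight is on the plate. I release it and back off along the fingers.

{"api": "send_rows", "payload": {
  "targets": "0 0 0 0 0 0;0 0 0 0 0 0;0 0 0 0 0 0;0 0 0 0 0 0;0 0 0 0 0 0;0 0 0 0 0 0",
  "hand": 0.45
}}

```text
time_s: 9.13
eef_pos: [0.5527, 0.1434, 0.1262]
eef_rot: [-0.294, -3.046, 0.539]
contact_force: [-0.2, 0.2, 0.6]
grip_width: 0.0465
finger_force: 0.0
```

{"api": "send_rows", "payload": {
  "targets": "0 0 -0.15 0 0 0;0 0 -0.35 0 0 0;0 0 -0.6 0 0 0;0 0 -0.85 0 0 0;0 0 -1 0 0 0;0 0 -1 0 0 0"
}}

```text
time_s: 9.63
eef_pos: [0.5611, 0.1794, 0.2232]
eef_rot: [-0.294, -3.053, 0.534]
contact_force: [0.4, 0.2, 0.6]
grip_width: 0.0474
finger_force: 0.0
```

Run:
```python
from h import *
s=arm.read_state();print(s['time_s'],s['eef_pos'],s['grip_width'],s['contact_force'])
im=save('scene','s4.png'); t=save('top','t4.png')
a=cv2.resize(im[180:300,210:330],(400,400),interpolation=2);b=cv2.resize(t[140:230,195:285],(400,400),interpolation=2)
cv2.imwrite('pics/m4.png',cv2.cvtColor(np.hstack([a,b]),cv2.COLOR_RGB2BGR))
```

```text
9.6333 [0.56112756 0.1793637  0.22324011] 0.04741362980359756 [0.40226312 0.19770258 0.56906934]
```

View pics/m4.png

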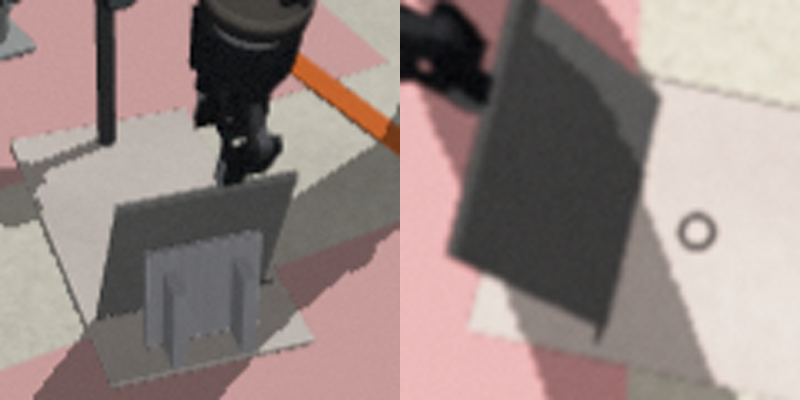

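The panel stays leaned on the bracket with its foot on the line, clear of the gripper. Now to the pen, passing above the camera.

Run:
```python
from h import *
D=down(90)
w=[([.56,.19,.31],None),([.55,.12,.35],D)]+[([.545,y,.35],D) for y in(.02,-.08,-.18,-.28,-.36)]+[([.535,-.43,.27],D)]
plan(w)
```

```text
[ 0.018 -0.189 -0.888] [0. 0. 0.] rows>= 3
[-0.036 -0.801 -0.134] [-0.2326 -0.0224 -0.127 ] rows>= 4
[ 0.05 -1.    0.  ] [0. 0. 0.] rows>= 3
[-0. -1.  0.] [0. 0. 0.] rows>= 3
[-0. -1.  0.] [0. 0. 0.] rows>= 3
[-0. -1.  0.] [0. 0. 0.] rows>= 3
[-0.  -0.8  0. ] [0. 0. 0.] rows>= 2
[ 0.1 -0.7  0.8] [0. 0. 0.] rows>= 3
```

{"api": "send_rows", "payload": {
  "targets": "0.02 -0.06 -0.3 0 0 0;0.02 -0.12 -0.6 0 0 0;0.02 -0.19 -0.89 0 0 0;0.02 -0.19 -0.89 0 0 0",
  "hand": 0.3
}}

```text
time_s: 10.07
eef_pos: [0.5617, 0.1908, 0.3145]
eef_rot: [-0.296, -3.053, 0.534]
contact_force: [-0.2, -0.1, 0.3]
grip_width: 0.0598
finger_force: 0.0
```

{"api": "send_rows", "payload": {
  "targets": "-0.04 -0.2 -0.04 -0.058 -0.006 -0.032;-0.04 -0.4 -0.07 -0.116 -0.011 -0.064;-0.04 -0.6 -0.1 -0.175 -0.017 -0.095;-0.04 -0.8 -0.13 -0.233 -0.022 -0.127;-0.04 -0.8 -0.13 -0.233 -0.022 -0.127;-0.04 -0.8 -0.13 -0.233 -0.022 -0.127"
}}

```text
time_s: 10.57
eef_pos: [0.5501, 0.1158, 0.3496]
eef_rot: [-0.012, -3.141, 0.0]
contact_force: [-0.9, 0.2, -0.6]
grip_width: 0.0595
finger_force: 0.0
```

{"api": "send_rows", "payload": {
  "targets": "0.05 -0.33 0 0 0 0;0.05 -0.67 0 0 0 0;0.05 -1 0 0 0 0"
}}

```text
time_s: 10.82
eef_pos: [0.5444, 0.0203, 0.348]
eef_rot: [0.004, -3.138, 0.001]
contact_force: [-0.1, -1.2, 0.6]
grip_width: 0.0599
finger_force: 0.0
```

{"api": "send_rows", "payload": {
  "targets": "0 -0.33 0 0 0 0;0 -0.67 0 0 0 0;0 -1 0 0 0 0"
}}

```text
time_s: 11.07
eef_pos: [0.5447, -0.0803, 0.348]
eef_rot: [0.002, -3.137, 0.001]
contact_force: [0.2, 0.3, -0.3]
grip_width: 0.0599
finger_force: 0.0
```

{"api": "send_rows", "payload": {
  "targets": "0 -0.33 0 0 0 0;0 -0.67 0 0 0 0;0 -1 0 0 0 0"
}}

```text
time_s: 11.32
eef_pos: [0.545, -0.1802, 0.3479]
eef_rot: [0.002, -3.137, -0.0]
contact_force: [1.3, -0.5, 1.0]
grip_width: 0.0598
finger_force: 0.0
```

{"api": "send_rows", "payload": {
  "targets": "0 -0.33 0 0 0 0;0 -0.67 0 0 0 0;0 -1 0 0 0 0"
}}

```text
time_s: 11.57
eef_pos: [0.5453, -0.2801, 0.3476]
eef_rot: [0.002, -3.137, -0.001]
contact_force: [0.7, -0.6, 0.1]
grip_width: 0.0596
finger_force: 0.0
```

{"api": "send_rows", "payload": {
  "targets": "0 -0.3 0 0 0 0;0 -0.6 0 0 0 0;0 -0.8 0 0 0 0;0 -0.8 0 0 0 0"
}}

```text
time_s: 11.9
eef_pos: [0.5437, -0.3639, 0.3472]
eef_rot: [-0.009, -3.136, 0.003]
contact_force: [-0.0, -0.0, -0.9]
grip_width: 0.0597
finger_force: 0.0
```

{"api": "send_rows", "payload": {
  "targets": "0.03 -0.2 0.25 0 0 0;0.06 -0.4 0.5 0 0 0;0.1 -0.6 0.7 0 0 0;0.1 -0.6 0.7 0 0 0;0.1 -0.6 0.7 0 0 0;0.1 -0.6 0.7 0 0 0"
}}

```text
time_s: 12.4
eef_pos: [0.5363, -0.4182, 0.2791]
eef_rot: [0.003, -3.14, -0.002]
contact_force: [0.5, 0.0, 0.8]
grip_width: 0.06
finger_force: 0.0
```

Run:
```python
from h import *
ci=arm.camera_info('wrist'); im=save('wrist','w2.png')
s=arm.read_state();print(s['time_s'],s['eef_pos'],s['eef_rot'],s['grip_width'])
for q in('slim_center','slim_tip','stout_center'):
    for r in arm.mark_of('wrist',q)[:3]:
        px=np.array(r['position'])*[560,420]; print(q,r['p'],px.round(1),atz('wrist',px,.051,ci))
```

```text
12.45 [ 0.53662561 -0.41827917  0.27993029] [ 3.57438741e-03 -3.14126939e+00 -1.40726784e-03] 0.05935506989145681
slim_tip 0.74 [273.2 244.6] [ 0.62149632 -0.43206657  0.051     ]
stout_center 0.83 [340.5 180.1] [ 0.53787549 -0.35141589  0.051     ]
stout_center 0.41 [307.7 167.2] [ 0.52254988 -0.3907831   0.051     ]
```

View pics/w2.png

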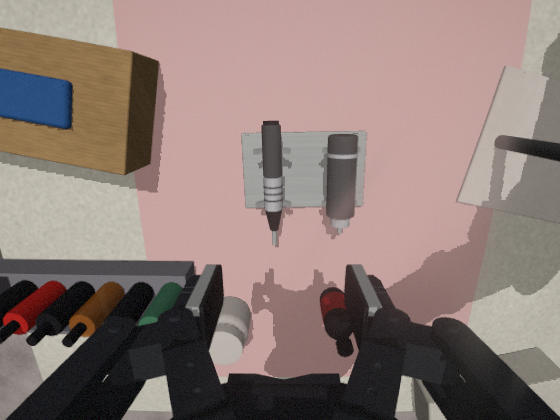

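The slim pen lies at (272,180), tail at (271,122) and needle at (275,246), left of the stout machine at (341,180).

Run:
```python
from h import *
A=lambda p,z:atz('wrist',p,z)
r,m,t=A((271.3,122),.051),A((273,208),.051),A((275,246),.051)
print(r,m,t)
d=t-r;d/=np.linalg.norm(d);print(np.degrees(np.arctan2(d[1],d[0])),t-.085*d,np.linalg.norm(t-r))
c=[A(p,.008) for p in[(242,134),(366,131),(364,207),(246,208)]];print(np.array(c).round(4),np.mean(c,0))
g=np.mean(c,0)
for th in(90,89,91): print(th)
plan([([.535,-.4315,.13],down(90)),([.535,-.4315,.033],down(90))])
```

```text
[ 0.47184035 -0.43418228  0.051     ] [ 0.57385792 -0.43309574  0.051     ] [ 0.62477615 -0.43099098  0.051     ]
1.1954136657258583 [ 0.53979465 -0.43276429  0.051     ] 0.15296909117771612
[[ 0.4886 -0.4733  0.008 ]
 [ 0.4843 -0.3153  0.008 ]
 [ 0.5859 -0.31    0.008 ]
 [ 0.5876 -0.4715  0.008 ]] [ 0.53661941 -0.39252949  0.008     ]
90
89
91
[ 0.014 -0.125  1.507] [0.     0.0005 0.0011] rows>= 4
[0.   0.   0.97] [0. 0. 0.] rows>= 3
```

{"api": "send_rows", "payload": {
  "targets": "0 -0.07 0.33 0 0 -0.014;0 -0.14 0.66 0 0 -0.014;0 -0.14 0.95 0 0 -0.014;0 -0.14 0.95 0 0 -0.014;0 -0.14 0.95 0 0 -0.014;0 -0.14 0.95 0 0 -0.014"
}}

```text
time_s: 13.1
eef_pos: [0.5362, -0.4344, 0.187]
eef_rot: [-0.034, 3.14, -0.002]
contact_force: [0.7, -0.3, 0.6]
grip_width: 0.0596
finger_force: 0.0
```

Run:
```python
from h import *
s=arm.read_state();print(s['time_s'],s['eef_pos'],s['grip_width'])
D=down(91.2)
plan([([.5368,-.4322,.1],D),([.5368,-.4322,.0325],D)])
```

```text
13.1 [ 0.53620295 -0.43437762  0.18696883] 0.059598703192324735
[-0.005  0.023  0.87 ] [-0.0008  0.001   0.0004] rows>= 3
[0.    0.    0.675] [0. 0. 0.] rows>= 2
```

{"api": "send_rows", "payload": {
  "targets": "0 0.02 0.3 0 0 0;0 0.02 0.6 0 0 0;0 0.02 0.87 0 0 0;0 0.02 0.87 0 0 0;0 0.02 0.87 0 0 0"
}}

```text
time_s: 13.52
eef_pos: [0.5355, -0.4322, 0.099]
eef_rot: [0.033, -3.141, -0.0]
contact_force: [0.4, 0.1, 1.2]
grip_width: 0.0602
finger_force: 0.0
```

{"api": "send_rows", "payload": {
  "targets": "0 0 0.2 0 0 0;0 0 0.4 0 0 0;0 0 0.6 0 0 0;0 0 0.67 0 0 0;0 0 0.67 0 0 0;0 0 0.67 0 0 0"
}}

```text
time_s: 14.02
eef_pos: [0.536, -0.4331, 0.033]
eef_rot: [-0.033, 3.14, -0.002]
contact_force: [0.7, -0.3, -0.6]
grip_width: 0.0595
finger_force: 0.0
```

{"api": "send_rows", "payload": {
  "targets": "0 0 0 0 0 0;0 0 0 0 0 0;0 0 0 0 0 0;0 0 0 0 0 0;0 0 0 0 0 0;0 0 0 0 0 0;0 0 0 0 0 0;0 0 0 0 0 0",
  "hand": 1
}}

```text
time_s: 14.68
eef_pos: [0.5355, -0.4313, 0.0322]
eef_rot: [-0.033, 3.141, 0.002]
contact_force: [-1.5, 4.0, 7.2]
grip_width: 0.0206
finger_force: 58.3
```

Run:
```python
from h import *
s=arm.read_state();print(s['time_s'],s['eef_pos'],s['eef_rot'],s['grip_width'],s['contact_force'])
M=R.from_rotvec(s['eef_rot']);print('grip',s['eef_pos']-M.apply([0,0,.0187]))
```

```text
14.6833 [ 0.53551301 -0.43125452  0.03215504] [-3.33216578e-02  3.14118454e+00  2.38331960e-03] 0.020581817965035578 [-1.52977263  3.96744149  7.20090928]
grip [ 0.535509   -0.43128294  0.05085502]
```

```bash
cat >> h.py <<'E'
H=down(78.95,-30,ex); VP=np.array([.5335,.058,.15]); OFF=np.array([-.0013,0,-.0187])
E
python3 - <<'E'
from h import *
s=arm.read_state();p=s['eef_pos'];M=R.from_rotvec(s['eef_rot'])
T=VP-H.apply(OFF);print(T,H.apply([-1,0,0]),'pen dir')
w=[(p+[0,0,.1],M),(p+[0,0.03,.2],M),(p+[0,.1,.29],M)]+[([.535,y,.35],M) for y in(-.235,-.14,-.045,.05)]+[(T+[0,0,.15],H),(T+[0,0,.06],H),(T,H)]
plan(w)
E
```

```text
[0.52321839 0.06000786 0.13445532] [ 0.84996955 -0.16598724 -0.5       ] pen dir
[-0.     0.002 -1.   ] [0. 0. 0.] rows>= 3
[-0.007  0.301 -1.   ] [0. 0. 0.] rows>= 3
[-0.015  0.701 -0.899] [0. 0. 0.] rows>= 3
[-0.015  0.963 -0.277] [0. 0. 0.] rows>= 3
[-0.02   0.95   0.001] [0. 0. 0.] rows>= 3
[-0.02   0.95   0.001] [0. 0. 0.] rows>= 3
[-0.02   0.95   0.001] [0. 0. 0.] rows>= 3
[0.116 0.102 0.656] [-0.0364  0.3478  0.1397] rows>= 5
[-0.45   0.     0.779] [0. 0. 0.] rows>= 3
[-0.3   0.    0.52] [0. 0. 0.] rows>= 2
```

{"api": "send_rows", "payload": {
  "targets": "0 0 -0.15 0 0 0;0 0 -0.4 0 0 0;0 0 -0.7 0 0 0;0 0 -1 0 0 0"
}}

```text
time_s: 15.02
eef_pos: [0.5343, -0.432, 0.1324]
eef_rot: [0.032, -3.14, -0.001]
contact_force: [0.4, 0.3, -1.0]
grip_width: 0.0202
finger_force: 58.7
```

{"api": "send_rows", "payload": {
  "targets": "0 0.1 -0.33 0 0 0;0 0.2 -0.67 0 0 0;0 0.3 -1 0 0 0"
}}

```text
time_s: 15.27
eef_pos: [0.5337, -0.4021, 0.2335]
eef_rot: [0.031, -3.141, 0.0]
contact_force: [1.0, -0.2, -0.9]
grip_width: 0.0204
finger_force: 58.8
```

{"api": "send_rows", "payload": {
  "targets": "0 0.23 -0.3 0 0 0;0 0.47 -0.6 0 0 0;-0.01 0.7 -0.9 0 0 0"
}}

```text
time_s: 15.52
eef_pos: [0.5329, -0.3316, 0.3233]
eef_rot: [0.03, -3.141, 0.0]
contact_force: [0.6, -0.2, -1.4]
grip_width: 0.0201
finger_force: 58.8
```

{"api": "send_rows", "payload": {
  "targets": "0 0.32 -0.1 0 0 0;0 0.64 -0.2 0 0 0;-0.01 0.96 -0.28 0 0 0"
}}

```text
time_s: 15.77
eef_pos: [0.5323, -0.2355, 0.3511]
eef_rot: [-0.03, 3.14, -0.0]
contact_force: [1.2, 0.5, -1.7]
grip_width: 0.0201
finger_force: 58.8
```

{"api": "send_rows", "payload": {
  "targets": "0 0.32 0 0 0 0;0 0.64 0 0 0 0;-0.02 0.95 0 0 0 0"
}}

```text
time_s: 16.02
eef_pos: [0.5321, -0.1401, 0.3501]
eef_rot: [-0.031, 3.141, 0.001]
contact_force: [-0.4, 1.3, -1.6]
grip_width: 0.0201
finger_force: 58.8
```

{"api": "send_rows", "payload": {
  "targets": "0 0.32 0 0 0 0;0 0.64 0 0 0 0;-0.02 0.95 0 0 0 0"
}}

```text
time_s: 16.27
eef_pos: [0.5322, -0.0451, 0.35]
eef_rot: [-0.031, 3.141, 0.001]
contact_force: [1.2, -0.1, -1.8]
grip_width: 0.0203
finger_force: 58.8
```

{"api": "send_rows", "payload": {
  "targets": "0 0.32 0 0 0 0;0 0.64 0 0 0 0;-0.02 0.95 0 0 0 0;-0.02 0.95 0 0 0 0"
}}

```text
time_s: 16.6
eef_pos: [0.5325, 0.0564, 0.3495]
eef_rot: [0.047, -3.141, -0.006]
contact_force: [0.8, 0.3, -2.2]
grip_width: 0.0204
finger_force: 58.9
```

{"api": "send_rows", "payload": {
  "targets": "0.02 0.02 0.1 -0.006 0.058 0.023;0.04 0.03 0.2 -0.012 0.116 0.047;0.06 0.05 0.3 -0.018 0.174 0.07;0.08 0.07 0.4 -0.024 0.232 0.093;0.1 0.08 0.5 -0.03 0.29 0.116;0.12 0.1 0.6 -0.036 0.348 0.14;0.12 0.1 0.6 -0.036 0.348 0.14;0.12 0.1 0.6 -0.036 0.348 0.14"
}}

```text
time_s: 17.27
eef_pos: [0.521, 0.0579, 0.2882]
eef_rot: [-0.255, -2.606, -0.063]
contact_force: [-0.4, 0.1, -1.1]
grip_width: 0.0204
finger_force: 58.9
```

Run:
```python
from h import *
s=arm.read_state();p=s['eef_pos'];print(s['time_s'],p,s['q'],s['grip_width'],s['contact_force'])
T=VP-H.apply(OFF)
plan([(T+[0,0,.08],H),(T,H)])
```

```text
17.2667 [0.52103019 0.05785692 0.28815165] [-0.33649887  0.49011539  0.29780909  1.53650466 -0.25045525  1.65390321
  1.3859595 ] 0.0203706589227974 [-0.38626491  0.05500185 -1.06830626]
[-0.384  0.028  0.629] [-0.0017 -0.0007 -0.0018] rows>= 2
[-0.4    0.     0.693] [0. 0. 0.] rows>= 2
```

{"api": "send_rows", "payload": {
  "targets": "-0.13 0.01 0.21 0 0 0;-0.26 0.02 0.42 0 0 0;-0.38 0.03 0.63 0 0 0;-0.38 0.03 0.63 0 0 0"
}}

```text
time_s: 17.6
eef_pos: [0.5208, 0.0616, 0.2137]
eef_rot: [-0.251, -2.605, -0.064]
contact_force: [-1.0, 0.2, -1.8]
grip_width: 0.0203
finger_force: 58.9
```

{"api": "send_rows", "payload": {
  "targets": "-0.1 0 0.17 0 0 0;-0.2 0 0.35 0 0 0;-0.3 0 0.52 0 0 0;-0.4 0 0.69 0 0 0;-0.4 0 0.69 0 0 0;-0.4 0 0.69 0 0 0;-0.4 0 0.69 0 0 0"
}}

```text
time_s: 18.18
eef_pos: [0.5239, 0.0612, 0.138]
eef_rot: [-0.253, -2.61, -0.066]
contact_force: [0.4, 0.3, -1.4]
grip_width: 0.0199
finger_force: 58.9
```

Run:
```python
from h import *
im=save('scene','s5.png');t=save('top','t5.png')
s=arm.read_state();p=s['eef_pos'];M=R.from_rotvec(s['eef_rot']);print(s['time_s'],s['grip_width'],s['contact_force'])
mid=p+M.apply(OFF);d=M.apply([-1,0,0]);print('mid',mid,'err',mid-VP,'dip',np.degrees(np.arcsin(-d[2])),'yaw',np.degrees(np.arctan2(d[1],d[0])))
plan([(VP-H.apply(OFF),H)])
tip=mid+.085*d; tail=mid-.062*d
for c in('scene','top'):
    print(c,'pred tip,mid,tail',[proj(c,q).round(1).tolist() for q in(tip,mid,tail)])
    for q in('slim_tip','slim_center','panel_top','panel_center'): print(q,[(round(r['p'],2),(np.array(r['position'])*[560,420]).round(1).tolist()) for r in arm.mark_of(c,q)[:2]])
pt=st(.0405,.0,.0074)+U*.18
print('pred panel top',[proj(c,pt).round(1).tolist() for c in('scene','top')])
a=cv2.resize(im[150:300,190:340],(400,400),interpolation=2);b=cv2.resize(t[120:240,190:310],(400,400),interpolation=2)
cv2.imwrite('pics/m5.png',cv2.cvtColor(np.hstack([a,b]),cv2.COLOR_RGB2BGR))
```

```text
18.2833 0.02028189563368127 [ 0.03837827 -0.81159206 -1.49936835]
mid [0.5341406  0.05914142 0.15323278] err [0.0006406  0.00114142 0.00323278] dip 29.86444939606229 yaw -11.110691446797674
[-0.012 -0.012  0.03 ] [-0.0002  0.0016 -0.0006] rows>= 1
scene pred tip,mid,tail [[234.9, 236.9], [260.1, 220.1], [278.6, 207.7]]
slim_tip [(0.73, [233.9, 239.0]), (0.73, [197.8, 186.1])]
slim_center [(0.56, [263.6, 220.7]), (0.36, [200.0, 189.0])]
panel_top [(0.84, [373.4, 219.8]), (0.55, [272.6, 238.2])]
panel_center [(0.68, [269.6, 252.7]), (0.57, [369.5, 246.5])]
top pred tip,mid,tail [[265.4, 154.9], [258.0, 179.3], [252.0, 198.9]]
slim_tip []
slim_center []
panel_top [(0.23, [425.0, 197.6])]
panel_center []
pred panel top [[272.9, 235.7], [213.3, 167.9]]
```

View pics/m5.png

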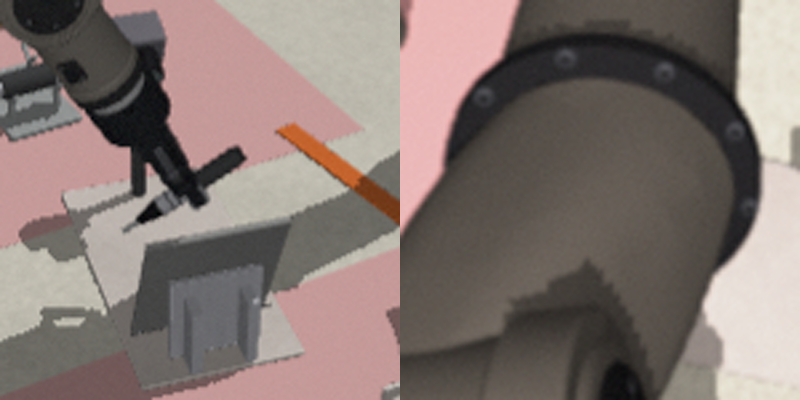

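The scene picture shows the pen held in front of the panel with its needle dipped and pointing away from the robot, tip near (236,236), within about 1 px of my prediction. The panel still leans on its bracket, and the pen sits about 3 mm high, so I make a small correction.

{"api": "send_rows", "payload": {
  "targets": "-0.01 -0.01 0.03 0 0 0;-0.01 -0.01 0.03 0 0 0;-0.01 -0.01 0.03 0 0 0;-0.01 -0.01 0.03 0 0 0;-0.01 -0.01 0.03 0 0 0;-0.01 -0.01 0.03 0 0 0;-0.01 -0.01 0.03 0 0 0;-0.01 -0.01 0.03 0 0 0"
}}

```text
time_s: 19.35
eef_pos: [0.5219, 0.0603, 0.1325]
eef_rot: [-0.254, -2.606, -0.065]
contact_force: [-0.3, -0.1, -2.0]
grip_width: 0.0201
finger_force: 58.9
```

Run:
```python
from h import *
s=arm.read_state();p=s['eef_pos'];M=R.from_rotvec(s['eef_rot'])
e=p+M.apply(OFF)-VP;print(s['time_s'],'err',e,s['grip_width'],np.abs(s['joint_vel']).max())
if np.linalg.norm(e)<.004: print(arm.finish_job())
```

```text
19.35 err [-0.00128195  0.00027368 -0.0019763 ] 0.02014689182712217 0.0020107390617499234
the job is handed in; nothing more can be done
None
```

Handed in at 19.4 s: the panel leans on the bracket with its foot on the black line, and the slim pen is held about 2 mm from the view point by the arm's own reading, needle away from the robot and dipped about 30 degrees; the stout machine and smaller plate were not touched.

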